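# Fetch a turned leg from the sliding-door case

### The arm

A 7-joint arm with a two-finger parallel gripper is mounted at the origin on the work surface. World frame = base frame: x ahead of the robot, y to its left, z up, the work surface at z = 0. Lengths are in m, angles in rad, forces in N, time in s.
With the tool pointing down it reaches from about 0.4 to 0.85 m from the base axis. Payload 10.4 kg.
Tool frame: the origin (TCP) lies between the finger pads; the fingertips stand 8 mm ahead of it and the grasp point (between the pads) lies 11 mm behind it (env.nose_length is the distance from the TCP to the fingertips, in m); z points along the fingers, y is the line along which they close (so a half turn about z gives the same grasp; the last joint's range is limited). The gripper opens to 85 mm and grips with 20 to 120 N. Pads are 22 mm wide; open, the fingers measure 114 mm over their backs; the gripper's body (76 mm by 85 mm) begins 54 mm behind the grasp point. The pads swing forward as they close: fully open they stand 13 mm farther back than shut.
Start: joints at [-1.346, 0.332, -0.065, 1.46, 0.022, 1.35, -0.088], TCP at [0.153, 0.606, 0.239] pointing down, gripper open.
Joint ranges: [-2.6, 2.6], [-0.5, 2.12], [-1.47, 1.34], [0.16, 2.42], [-1.27, 4.41], [0.06, 2.06], [-2.6, 2.6]. Speed limits (rad/s): [2.22, 2.22, 2.79, 2.79, 3.14, 3.14, 3.14].

### API

Orientations are given as a 3x3 rotation matrix whose columns are the frame's x, y, z axes.
In Python, from rig import env, optics gives the robot as it stands. The module is installed in compiled form; this text tells all that it offers.
- The arm moves only by the tool step_arm, never from a script. Its arguments are lists of equal length, an entry for each row: "jaw": the opening in per cent of the stroke, from 0 (shut) to 100 (fully open); "linear": the shift along the tool's x, y, z in m, a list of three; "turn": the turn about the tool's z in degrees. In form: {"jaw": [jaw, ...], "linear": [[dx, dy, dz], ...], "turn": [turn, ...]}. A call has exactly 5 rows; each row shifts and turns the commanded pose from where the row before left it, along the tool's axes as they then stand; what a row does not reach is not made up. A row lasts 1/8 s, in which the tool goes at most 62.5 mm and 10.7 degrees, less where a joint would pass 70% of its speed; a pose out of reach is approached as far as the arm can. A call with a gripper value outside its range is refused whole. The fingers move at their own pace and stop on an object; the grip force is fixed at half the most. Time passes only in rows, so rows that do not move let the fingers close, or fill a call up. It gives the time, the measured TCP pose, the force, the opening and the grip force at its end, in the units of the state.
- env.observe(): the state, without advancing time (a new reading comes with each control period).
- optics.camera(name): name is "scene" or "top" or "wrist"; returns the picture (420x560x3 uint8, red, green, blue); there is no depth.
- optics.camera_params(name): a dict with "fx", "fy", "cx", "cy" (pixels), "R" (3x3) and "t" (3): a world point X has camera coordinates R X + t. Camera axes: x right, y down, z forward; pixel columns grow to the right and rows downward; lengths in m; the calibration is good to about 2 mm. A picture is of the moment at which its call begins: read the wrist's pose just before it. camera_params takes no time and is no camera call; for the wrist camera it gives the pose at the moment of the call.
- env.sign_off(): hands the job in; it is judged then, once.
The state is a dict: "t": time; "q": joint angles; "dq": joint speeds; "joint_torque": joint torques, N m; "tcp_pos": TCP position; "eef_rot": TCP orientation; "ft_force": force on the tool from outside, world axes, zero at the start; "ft_torque": the same for the moment, N m; "opening": finger opening in m; "gripper_force": force on a finger pad.
Only numpy, scipy, OpenCV 4.12 (cv2) and the standard library are available. Lean on these libraries where they do the work, as an engineer would, in place of code of your own. Each camera call takes 0.05 s, during which the arm holds its last target. There are 200 camera calls.

### The job

Slide the case door that covers the turned furniture leg all the way behind its neighbour on the double track, take the leg out and lay it (don't drop it) centred in the two-forked plywood cradle with its square ends resting in the forks. Then slide the door fully shut again, so that the case is closed at both ends, leaving the plain square blank in the case and the offcut beyond the cradle where they are.

Things in the scene. Friction and masses are not known exactly. Their poses are not given: they have to be found in the camera images.
- case: low bench case, dark wood, fixed, 460 mm along its y, 250 mm along its x; origin at the centre of its underside. Two sliding bypass doors (pale frames, clear panels) close its top and run along y on a double track. Inner floor at height 40 mm, walls up to 95, front and back track edges up to 124. Only one door can be open at a time: the right pull stops at the left door's edge
- left_room (a point): middle of the floor of the case's left compartment (y 5 to 220 mm in the case, 220 mm along x; a 10 mm divider at y = 0 reaches height 85 mm). The shut left door covers y -10 to 220; fully open it clears y 40 to 220. Either compartment can hold the leg
- right_room (a point): middle of the floor of the case's right compartment (y -220 to -5 mm in the case). The shut right door covers y -220 to 10; fully open it clears y -220 to -40
- left_door (a joint): left (+y) door, on the upper track: 0 shut, 0.180 m at its stop, lying over the right door; opens along the case's -y. Stays where it is left; about 2 N of friction and light damping. 230 mm along y, 228 along x, 10 thick, top face at height 122 mm
- right_door (a joint): right (-y) door, on the lower track: 0 shut, 0.180 m at its stop, lying under the left door; opens along the case's +y. Stays where it is left; about 2 N of friction and light damping. 230 mm along y, 228 along x, 10 thick, top face at height 106 mm
- left_pull (a point): grip point of the left door's pull, an upright wooden tab near the door's outer (+y) edge, 14 mm thick along the case's y, 50 mm along x. The point is in the tab's middle at height 147 mm; tab top at 160, door face 25 mm below the point. Axes as the case's; moves with the door
- right_pull (a point): grip point of the right door's pull: a like tab near the outer (-y) edge, 14 mm along y, 50 mm along x, point at height 147 mm, tab top at 160, this door's face 41 mm below the point. Fully open, the tab stands 8 mm from the left door's edge, whose top is 25 mm below the point. Moves with the door
- leg: half-turned furniture leg of pale wood, loose, 0.11 to 0.23 kg, lying in one compartment, 160 mm along its x: 40 x 40 mm square ends 42 mm long, between them a turned middle, a plain 30 mm round 44 mm long at the very centre with a 39 mm bead 16 mm long either side. Ends alike. Origin under its centre
- leg_center (a point): centre of the leg, on its axis, 20 mm above its underside; x along the leg
- blank: plain square blank of the same wood, 150 x 40 x 40 mm, not turned, lying in the other compartment; x along its length, origin under its centre
- cradle: plywood cradle, fixed: base 190 mm along its x, 100 along y, 12 thick; two U-shaped forks at x = -59 and +59 mm, each 24 mm along x, fork floor at height 30 mm, cheeks up to 55 mm and 52 mm apart across y; open upward and along x, 94 mm free between the forks. Origin at the centre of its underside
- cradle_rest (a point): point midway between the cradle's two forks at the height of the fork floors (30 mm above the bench); x runs from fork to fork. The leg lies right with its centre 20 mm above this point
- offcut: block of the same pale wood, 90 x 55 x 45 mm, lying on the bench; origin under its centre, between the cradle and the far edge, long side along its x

How it is judged:
On the way, in this order (a step that is already met when the one before it is completed fails the run):
1. the door of the compartment that holds the leg is slid past its neighbour (at least 165 of its 180 mm) (((y of leg_center in the frame of case above 0 m and value of joint left_door above 0.165 m) or (y of leg_center in the frame of case below 0 m and value of joint right_door above 0.165 m))), for 0.1 s.
2. the leg lies in the cradle, let go and at rest (x of leg_center in the frame of cradle_rest between -0.015 and 0.015 m and y of leg_center in the frame of cradle_rest between -0.01 and 0.01 m and z of leg_center in the frame of cradle_rest between 0.015 and 0.025 m and angle between the x axis of leg_center and the x axis of cradle_rest, either way round below 0.12 rad and linear speed of leg below 0.02 m/s and contact force between the fingers and leg below 0.1 N), for 0.2 s.
At the end, for the whole second after the job is handed in: The leg rests in both forks of the cradle, released and still: its centre within 15 mm of the cradle's centre along it and 10 mm across, 15 to 25 mm above the fork floors, in line within 0.12 rad. Both doors are shut to within 6 mm (all of step 2 and value of joint each of left_door, right_door below 0.006 m); the robot touches nothing.
It fails at once if the blank is moved by more than 30 mm (distance of blank from where it was at the start of the episode above 0.03 m).
It fails at once if the offcut is moved by more than 30 mm (distance of offcut from where it was at the start of the episode above 0.03 m).
It fails at once if the leg is dropped (faster than 0.7 m/s while not held) (linear speed of leg above 0.7 m/s and contact force between the fingers and leg below 0.1 N).
It also fails if it takes over 61 s, if anything falls off the work surface, if the arm or the gripper's body presses on something with over 40 N, if the wrist force passes 120 N, or if a joint passes its speed limit or range.

## Working session

There is one attempt and no reset: what is moved stays moved. The work goes in short steps, Python scripts to look and compute and a tool call to move; the robot and the scene stay as the last step left them, time stands still between calls to the robot, and variables do not carry over. Pictures are saved under pics/ and viewed, at most 10 in all, crops included, and the job is handed in when it is done.

Besides the shell and the picture viewer there is one more tool, called after "Call:" as name([rows], argument=value, ...), one row to a line, values as JSON. step_arm: Moves the arm, as the interface text tells. Its arguments: {"type":"object","properties":{"jaw":{"type":"array","items":{"type":"number"}},"linear":{"type":"array","items":{"type":"array","items":{"type":"number"}}},"turn":{"type":"array","items":{"type":"number"}}},"required":["jaw","linear","turn"]}

```bash
mkdir -p pics; python3 - <<'E'
from rig import env, optics
import cv2,numpy as np
s=env.observe();print(s['t'],s['tcp_pos'],s['eef_rot'],s['opening'],env.nose_length)
for n in("top","scene"):
    cv2.imwrite(f"pics/{n}0.png",optics.camera(n)[:,:,::-1]); p=optics.camera_params(n);print(n,p)
E
```

```text
0.0 [0.1531901  0.60555465 0.23851587] [[-9.69461043e-01  2.45245192e-01 -2.87549770e-04]
 [ 2.45245351e-01  9.69460029e-01 -1.40359505e-03]
 [-6.54569279e-05 -1.43125096e-03 -9.99998974e-01]] 0.08533687333077584 0.008
top {'fx': 426.3680474027265, 'fy': 426.3680474027265, 'cx': 275.451647419543, 'cy': 213.07599264916587, 'R': array([[ 0.00684784, -0.99995038, -0.00723551],
       [-0.97696654, -0.00514681, -0.21333047],
       [ 0.21328264,  0.00852971, -0.9769533 ]]), 't': array([0.03390726, 0.59891568, 1.0336327 ])}
scene {'fx': 521.2820891403034, 'fy': 521.2820891403034, 'cx': 278.41111591100184, 'cy': 208.86458804766497, 'R': array([[ 0.63479466,  0.77267756, -0.00226255],
       [ 0.65593839, -0.5404304 , -0.52695332],
       [-0.40838776,  0.33302306, -0.84989121]]), 't': array([-0.39070019, -0.30689443,  1.49724369])}
```

View pics/top0.png

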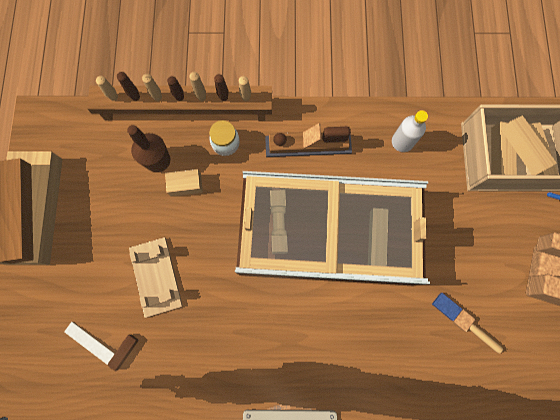

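View pics/scene0.png

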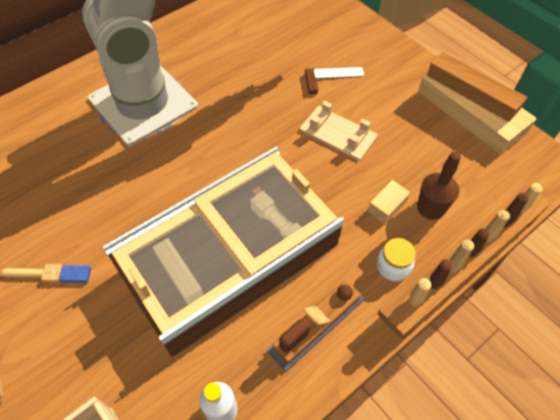

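The top view shows the leg in the left (+y) compartment at about (279,222) and the blank on the right at about (379,237). The cradle is at about (155,277), and the offcut is at about (183,181). I'll enlarge these to read the pixels more exactly.

```bash
python3 - <<'E'
import cv2,numpy as np
a=cv2.imread("pics/top0.png")
def crop(x0,y0,x1,y1,k,n):
    c=cv2.resize(a[y0:y1,x0:x1],None,fx=k,fy=k,interpolation=cv2.INTER_CUBIC)
    for x in range((x0//10+1)*10,x1,10):
        cv2.line(c,((x-x0)*k,0),((x-x0)*k,6),(0,0,255),1)
        if x%20==0: cv2.putText(c,str(x),((x-x0)*k-10,17),0,.4,(0,255,255),1)
    for y in range((y0//10+1)*10,y1,10):
        cv2.line(c,(0,(y-y0)*k),(6,(y-y0)*k),(0,0,255),1)
        if y%20==0: cv2.putText(c,str(y),(8,(y-y0)*k+4),0,.4,(0,255,255),1)
    cv2.imwrite(n,c)
crop(232,165,432,290,4,"pics/c1.png"); crop(120,230,200,325,6,"pics/c2.png")
E
```

```text
(no output)
```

View pics/c1.png

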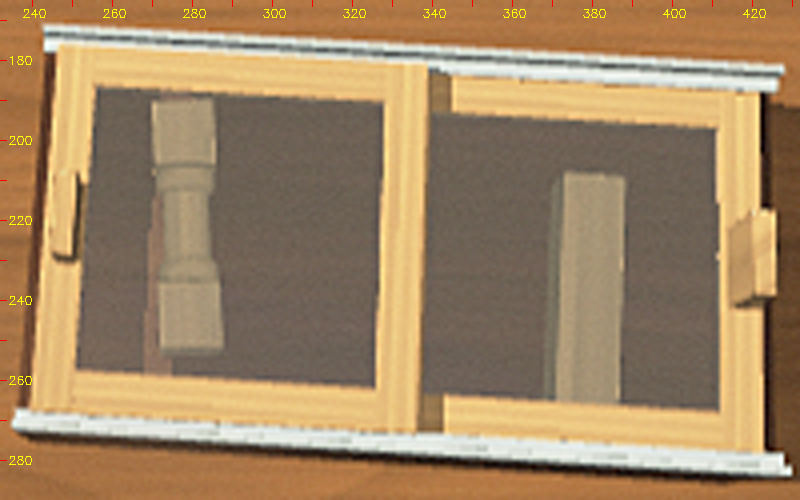

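View pics/c2.png

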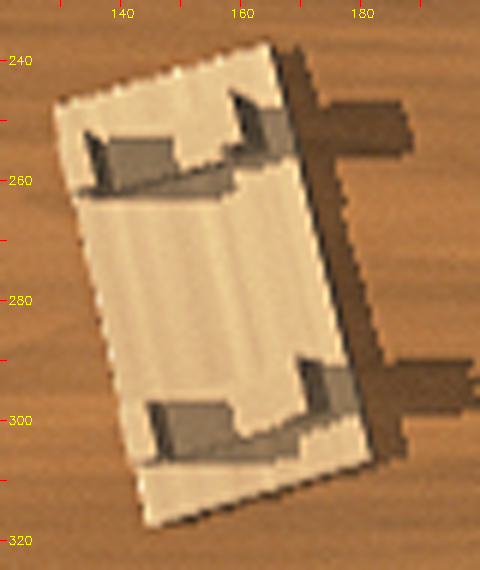

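The left door lies on top, over the right one. Leg corners are about (270,190), (286,189.5), (287,252) and (272,252). Cradle base corners are about (129,247), (165,237), (181.5,307) and (145,317). The left tab's top is centred at about (248,218).

```bash
cat > h.py <<'E'
import numpy as np
from rig import env, optics
def back(n,pts,z,p=None):
    p=p or optics.camera_params(n); R,t=p['R'],p['t']; C=-R.T@t; o=[]
    for u,v in pts:
        d=R.T@np.array([(u-p['cx'])/p['fx'],(v-p['cy'])/p['fy'],1]); o.append(C+d*(z-C[2])/d[2])
    return np.array(o)[:,:2]
def proj(n,X):
    p=optics.camera_params(n); c=np.atleast_2d(X)@p['R'].T+p['t']
    return np.c_[p['fx']*c[:,0]/c[:,2]+p['cx'],p['fy']*c[:,1]/c[:,2]+p['cy']]
def togo(x,y,z,yaw_y=None):
    """shift in tool axes to target, and turn so tool y is along world angle (mod pi)"""
    s=env.observe();R=s['eef_rot'];d=R.T@(np.array([x,y,z])-s['tcp_pos'])
    a=np.degrees(np.arctan2(R[1,1],R[0,1])); print('t',round(s['t'],2),'tcp',s['tcp_pos'].round(4),'tool d',d.round(4),'ytool deg',a.round(2), 'q7',s['q'][6].round(3))
E
python3 - <<'E'
from h import *
np.set_printoptions(precision=4,suppress=True)
p=optics.camera_params('top');print('C',-p['R'].T@p['t'])
def rep(n,pts,z):
    w=back('top',pts,z);c=w.mean(0);print(n,w.tolist() and w.round(4).tolist(),'c',c.round(4),'sides',[round(float(np.linalg.norm(w[i]-w[(i+1)%4])),4) for i in range(4)],'ang',[round(float(np.degrees(np.arctan2(*(w[(i+1)%4]-w[i])[::-1]))),1) for i in range(4)])
rep('track',[(243,172),(427,181.5),(429.5,283),(236,272)],.124)
rep('ldoor',[(246.5,176),(339,181.5),(336.5,273),(240,267)],.122)
rep('leg',[(270,190),(286,189.5),(287,252),(272,252)],.08)
rep('cradle',[(129,247),(165,237),(181.5,307),(145,317.5)],.012)
rep('ltab',[(246,208),(251.5,208),(250,229),(244.5,229)],.16)
rep('rtab',[(420,217),(426,217),(426,238),(420,238)],.16)
rep('off',[(165,172),(199,169),(202,189),(168,192)],.045)
E
```

```text
C [0.3644 0.0282 1.1378]
track [[0.6899, 0.1185], [0.6675, -0.3364], [0.4199, -0.3252], [0.4427, 0.1293]] c [ 0.555  -0.1034] sides [0.4554, 0.2478, 0.4551, 0.2475] ang [-92.8, 177.4, 87.1, -2.5]
ldoor [[0.6802, 0.1097], [0.6671, -0.1198], [0.442, -0.1083], [0.4547, 0.1203]] c [0.561  0.0005] sides [0.2298, 0.2254, 0.2289, 0.2258] ang [-93.3, 177.1, 86.8, -2.7]
leg [[0.656, 0.0518], [0.6575, 0.0107], [0.4963, 0.008], [0.4961, 0.0453]] c [0.5765 0.029 ] sides [0.0411, 0.1612, 0.0373, 0.16] ang [-87.9, -179.0, 90.3, 2.3]
cradle [[0.5157, 0.4274], [0.5432, 0.333], [0.3606, 0.279], [0.3336, 0.3715]] c [0.4383 0.3527] sides [0.0983, 0.1904, 0.0964, 0.1904] ang [-73.8, -163.5, 106.3, 17.1]
ltab [[0.5898, 0.1061], [0.5898, 0.0932], [0.5396, 0.0957], [0.5396, 0.1086]] c [0.5647 0.1009] sides [0.013, 0.0503, 0.0128, 0.0503] ang [-89.7, 177.1, 90.3, -2.8]
rtab [[0.5703, -0.3012], [0.5704, -0.3151], [0.5208, -0.3118], [0.5207, -0.2979]] c [ 0.5455 -0.3065] sides [0.014, 0.0497, 0.0138, 0.0497] ang [-89.7, 176.1, 90.3, -3.7]
off [[0.7143, 0.3351], [0.7232, 0.244], [0.6675, 0.2335], [0.6588, 0.3236]] c [0.691  0.2841] sides [0.0915, 0.0566, 0.0905, 0.0567] ang [-84.5, -169.3, 95.5, 11.6]
```

Call:
step_arm([
  [-0.03,-0.022,0],
  [-0.045,-0.0335,0],
  [-0.045,-0.0335,0],
  [-0.045,-0.0335,0],
  [-0.045,-0.0335,0],
], jaw=[100,100,100,100,100], turn=[0,0,0,0,0])

```text
t: 0.72
tcp_pos: [0.3195, 0.4015, 0.2391]
eef_rot: [[-0.969, 0.245, -0.0], [0.245, 0.969, -0.0], [0.0, -0.0, -1.0]]
ft_force: [1.5, 0.4, -0.2]
opening: 0.0853
gripper_force: 0.0
```

Call:
step_arm([
  [-0.045,-0.0335,0],
  [-0.045,-0.0335,0],
  [-0.045,-0.0335,0],
  [-0.045,-0.0335,0],
  [-0.045,-0.0335,0],
], jaw=[60,60,60,60,60], turn=[0,0,0,0,0])

```text
t: 1.35
tcp_pos: [0.4964, 0.184, 0.2392]
eef_rot: [[-0.97, 0.245, -0.0], [0.245, 0.97, 0.0], [0.0, 0.0, -1.0]]
ft_force: [0.6, 0.8, -0.1]
opening: 0.0511
gripper_force: 0.0
```

Call:
step_arm([
  [-0.045,-0.0335,0],
  [-0.043,-0.0315,0.01],
  [0,0,0],
  [0,0,0],
  [0,0,0],
], jaw=[60,60,60,60,60], turn=[0,0,-5.6,-5.7,0])

```text
t: 1.98
tcp_pos: [0.5649, 0.1009, 0.2289]
eef_rot: [[-0.999, 0.051, -0.001], [0.051, 0.999, -0.0], [0.001, -0.0, -1.0]]
ft_force: [0.8, 0.0, -0.1]
opening: 0.0512
gripper_force: 0.0
```

```bash
python3 - <<'E'
from h import *; import cv2
togo(.565,.101,.140); print(env.observe()['opening'])
a=optics.camera('wrist')[:,:,::-1];cv2.imwrite('pics/w1.png',a)
c,s=np.cos(np.radians(87.1)),np.sin(np.radians(87.1));ct=np.array([.565,.101])
print('tab top corners',proj('wrist',[[*(ct+a*25e-3*np.array([s,-c])+b*7e-3*np.array([c,s])),.16] for a,b in((1,1),(1,-1),(-1,-1),(-1,1))]).round(1).tolist())
E
```

```text
t 1.98 tcp [0.5649 0.1009 0.2289] tool d [-0.0002  0.0001  0.0889] ytool deg 87.06 q7 1.338
0.05117790477509041
tab top corners [[285.1, 261.4], [264.5, 261.4], [263.6, 190.5], [285.8, 190.4]]
```

View pics/w1.png

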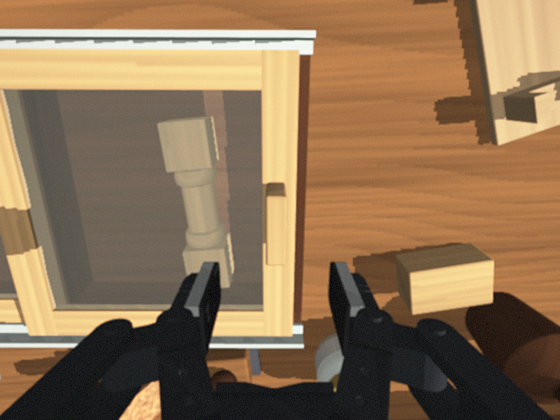

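The wrist view shows the tab top at about columns 266–286 and rows 185–264, which matches the prediction. I'll go down and grip it.

Call:
step_arm([
  [0,0,0.02],
  [0,0,0.03],
  [0,0,0.025],
  [0,0,0.014],
  [0,0,0],
], jaw=[60,60,60,60,60], turn=[0,0,0,0,0])

```text
t: 2.65
tcp_pos: [0.5646, 0.101, 0.1398]
eef_rot: [[-0.999, 0.051, -0.001], [0.051, 0.999, -0.0], [0.001, -0.0, -1.0]]
ft_force: [-0.5, 0.2, 0.8]
opening: 0.0511
gripper_force: 0.0
```

Call:
step_arm([
  [0,0,0],
  [0,0,0],
  [0,0,0],
  [0,0,0],
  [0,0,0],
], jaw=[0,0,0,0,0], turn=[0,0,0,0,0])

```text
t: 3.28
tcp_pos: [0.5656, 0.1012, 0.1414]
eef_rot: [[-0.999, 0.051, 0.002], [0.051, 0.999, 0.001], [-0.001, 0.001, -1.0]]
ft_force: [-2.3, 0.1, 5.9]
opening: 0.013
gripper_force: 60.2
```

Call:
step_arm([
  [0,-0.008,0],
  [0,-0.02,0],
  [0,-0.02,0],
  [0,-0.02,0],
  [0,-0.02,0],
], jaw=[0,0,0,0,0], turn=[0,0,0,0,0])

```text
t: 3.9
tcp_pos: [0.5608, 0.0134, 0.1414]
eef_rot: [[-0.999, 0.05, 0.001], [0.05, 0.999, 0.002], [-0.001, 0.002, -1.0]]
ft_force: [-2.7, 2.5, 7.2]
opening: 0.0131
gripper_force: 60.4
```

Call:
step_arm([
  [0,-0.02,0],
  [0,-0.02,0],
  [0,-0.02,0],
  [0,-0.02,0],
  [0,-0.009,0],
], jaw=[0,0,0,0,0], turn=[0,0,0,0,0])

```text
t: 4.53
tcp_pos: [0.556, -0.0766, 0.1414]
eef_rot: [[-0.999, 0.052, 0.0], [0.052, 0.999, 0.001], [-0.0, 0.001, -1.0]]
ft_force: [-5.2, 2.9, 11.1]
opening: 0.0127
gripper_force: 60.8
```

Call:
step_arm([
  [0,0,0],
  [0,0,0],
  [0,0,0],
  [0,0,0],
  [0,0,0],
], jaw=[0,0,60,60,60], turn=[0,0,0,0,0])

```text
t: 5.15
tcp_pos: [0.5561, -0.0756, 0.1402]
eef_rot: [[-0.999, 0.05, -0.0], [0.05, 0.999, 0.0], [0.0, 0.0, -1.0]]
ft_force: [0.3, 0.2, 0.9]
opening: 0.0515
gripper_force: 0.0
```

Call:
step_arm([
  [0,0,-0.035],
  [0,0,-0.045],
  [-0.005,0.036,0],
  [-0.005,0.035,0],
  [-0.005,0.035,0],
], jaw=[60,100,100,100,100], turn=[0,0,0,0,0])

```text
t: 5.78
tcp_pos: [0.5766, 0.0306, 0.2203]
eef_rot: [[-0.999, 0.051, 0.0], [0.051, 0.999, 0.0], [-0.0, 0.0, -1.0]]
ft_force: [0.0, -0.1, 0.3]
opening: 0.0855
gripper_force: 0.0
```

```bash
python3 - <<'E'
from h import *; import cv2
togo(.5765,.029,.050)
a=optics.camera('wrist')[:,:,::-1];cv2.imwrite('pics/w2.png',a)
p=optics.camera_params('wrist');np.save('pw2.npy',p,allow_pickle=True)
th=np.radians(1.);e=np.array([np.cos(th),np.sin(th)]);f=np.array([-e[1],e[0]]);ct=np.array([.5765,.029])
print('leg corners',proj('wrist',[[*(ct+a*.08*e+b*.02*f),.08] for a,b in((1,1),(1,-1),(-1,-1),(-1,1))]).round(1).tolist())
E
```

```text
t 5.78 tcp [0.5766 0.0306 0.2203] tool d [ 0.     -0.0016  0.1703] ytool deg 87.1 q7 1.474
leg corners [[292.8, 276.4], [249.9, 278.8], [232.4, 98.7], [283.7, 95.4]]
```

View pics/w2.png

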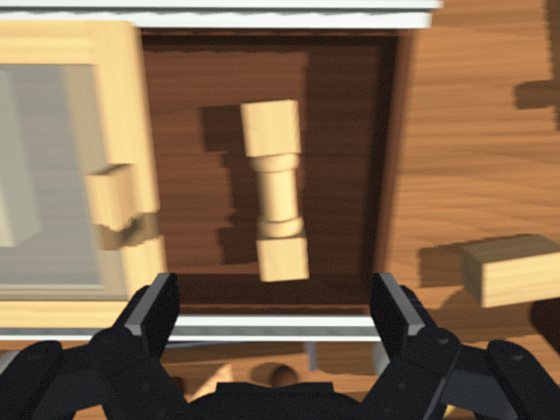

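The wrist view shows the leg's top face at about (242,103), (297,99), (308,278) and (261,281), roughly 10 px right of the prediction. The arm may not have settled yet, so I'll repeat the look standing still.

```bash
python3 - <<'E'
from h import *; import cv2
togo(.5765,.029,.050)
p=optics.camera_params('wrist')
a=optics.camera('wrist')[:,:,::-1];p2=optics.camera_params('wrist');print(p['t']-p2['t'])
cv2.imwrite('pics/w3.png',cv2.resize(a[80:300,180:380],None,fx=2.7,fy=2.7,interpolation=cv2.INTER_CUBIC))
togo(.5765,.029,.050)
E
```

```text
t 5.83 tcp [0.577  0.0367 0.22  ] tool d [ 1.000e-04 -8.100e-03  1.699e-01] ytool deg 87.45 q7 1.471
[-0.00252872 -0.00024351 -0.00022033]
t 5.88 tcp [0.5766 0.0345 0.2198] tool d [-0.0002 -0.0058  0.1698] ytool deg 87.47 q7 1.474
```

View pics/w3.png

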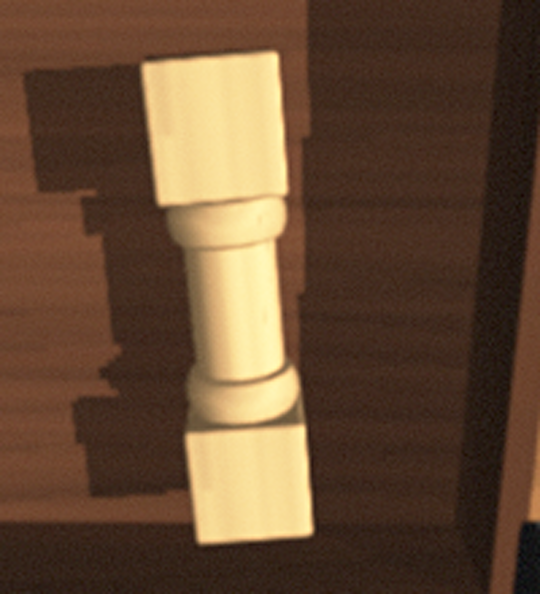

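The crop gives corners at (233,103.3), (282.6,99.3), (295.6,278.5) and (253.3,281.9).

```bash
python3 - <<'E'
from h import *
p=dict(optics.camera_params('wrist'));p['t']=p['t']+np.array([-.00253,-.00024,-.00022])
w=back('wrist',[(233,103.3),(282.6,99.3),(295.6,278.5),(253.3,281.9)],.08,p)
print(w.round(4).tolist(),w.mean(0).round(4))
for i in range(4):
    d=w[(i+1)%4]-w[i];print(np.linalg.norm(d).round(4),np.degrees(np.arctan2(d[1],d[0])).round(1))
togo(*w.mean(0),.05)
E
```

```text
[[0.5003, 0.008], [0.499, 0.0468], [0.6583, 0.0532], [0.6601, 0.0136]] [0.5794 0.0304]
0.0388 91.9
0.1594 2.3
0.0396 -87.3
0.1599 -178.0
t 5.88 tcp [0.5766 0.0345 0.2198] tool d [-0.0031 -0.0042  0.1698] ytool deg 87.47 q7 1.474
```

Call:
step_arm([
  [-0.0025,0,0],
  [0,0,0.02],
  [0,0,0.02],
  [0,0,0],
  [0,0,0],
], jaw=[100,100,100,100,100], turn=[-4.9,0,0,0,0])

```text
t: 6.5
tcp_pos: [0.5792, 0.0289, 0.1811]
eef_rot: [[-0.999, -0.035, 0.001], [-0.035, 0.999, 0.0], [-0.001, 0.0, -1.0]]
ft_force: [0.2, -0.2, 1.1]
opening: 0.0857
gripper_force: 0.0
```

```bash
python3 -c "
from h import *
togo(.579,.0302,.05)"
```

```text
t 6.5 tcp [0.5792 0.0289 0.1811] tool d [0.0003 0.0013 0.1311] ytool deg 91.98 q7 1.572
```

Call:
step_arm([
  [0,0.001,0.02],
  [0,0,0.035],
  [0,0,0.035],
  [0,0,0.025],
  [0,0,0.015],
], jaw=[100,100,100,100,100], turn=[0,0,0,0,0])

```text
t: 7.12
tcp_pos: [0.5791, 0.0302, 0.05]
eef_rot: [[-0.999, -0.035, 0.0], [-0.035, 0.999, 0.0], [-0.0, 0.0, -1.0]]
ft_force: [0.3, -0.1, 0.4]
opening: 0.0851
gripper_force: 0.0
```

Call:
step_arm([
  [0,0,0],
  [0,0,0],
  [0,0,0],
  [0,0,0],
  [0,0,0],
], jaw=[100,0,0,0,0], turn=[0,0,0,0,0])

```text
t: 7.75
tcp_pos: [0.5794, 0.0304, 0.0512]
eef_rot: [[-0.999, -0.035, 0.001], [-0.035, 0.999, 0.001], [-0.001, 0.0, -1.0]]
ft_force: [-1.7, -0.2, 5.8]
opening: 0.0282
gripper_force: 58.8
```

Call:
step_arm([
  [0,0,0],
  [0,0,-0.005],
  [0,0,-0.01],
  [0,0,-0.015],
  [0,0,0],
], jaw=[0,0,0,0,0], turn=[0,0,0,0,0])

```text
t: 8.38
tcp_pos: [0.5799, 0.0303, 0.0821]
eef_rot: [[-0.999, -0.035, 0.003], [-0.035, 0.999, 0.001], [-0.003, 0.001, -1.0]]
ft_force: [0.1, 0.3, -1.7]
opening: 0.0284
gripper_force: 59.1
```

Call:
step_arm([
  [0,0,-0.025],
  [0,0,-0.035],
  [0,0,-0.035],
  [0,0,-0.025],
  [0,0,0],
], jaw=[0,0,0,0,0], turn=[0,0,0,0,0])

```text
t: 9.0
tcp_pos: [0.5798, 0.0303, 0.202]
eef_rot: [[-0.999, -0.035, 0.003], [-0.035, 0.999, 0.001], [-0.003, 0.001, -1.0]]
ft_force: [-0.0, 0.2, -1.8]
opening: 0.0287
gripper_force: 59.3
```

Call:
step_arm([
  [0.008,0.02,0],
  [0.0145,0.036,0],
  [0.0145,0.036,0],
  [0.0145,0.036,0],
  [0.0145,0.036,0],
], jaw=[0,0,0,0,0], turn=[0,0,0,0,0])

```text
t: 9.62
tcp_pos: [0.5059, 0.1928, 0.1988]
eef_rot: [[-0.999, -0.035, -0.002], [-0.035, 0.999, -0.001], [0.002, -0.001, -1.0]]
ft_force: [1.1, 0.8, -1.1]
opening: 0.0283
gripper_force: 59.3
```

Call:
step_arm([
  [0.0145,0.036,0],
  [0.0145,0.036,0],
  [0.0145,0.036,0],
  [0.0145,0.036,0],
  [0.0065,0.0195,0],
], jaw=[0,0,0,0,0], turn=[0,0,0,0,0])

```text
t: 10.25
tcp_pos: [0.4354, 0.3545, 0.1989]
eef_rot: [[-0.999, -0.037, -0.002], [-0.037, 0.999, -0.001], [0.002, -0.001, -1.0]]
ft_force: [-0.2, -0.1, -0.7]
opening: 0.0284
gripper_force: 59.3
```

Call:
step_arm([
  [0,0,0.01],
  [0,0,0.02],
  [0,0,0.02],
  [0,0,0],
  [0,0,0],
], jaw=[0,0,0,0,0], turn=[-7,-7.5,0,0,0])

```text
t: 10.88
tcp_pos: [0.4375, 0.3527, 0.1508]
eef_rot: [[-0.959, -0.283, 0.0], [-0.283, 0.959, 0.0], [-0.0, 0.0, -1.0]]
ft_force: [-0.3, 0.0, -0.9]
opening: 0.028
gripper_force: 59.3
```

```bash
python3 - <<'E'
from h import *; import cv2
togo(.438,.353,.042)
a=optics.camera('top')[:,:,::-1]
b=optics.camera('wrist')[:,:,::-1]
togo(.438,.353,.042)
c=cv2.resize(a[210:330,90:210],(400,400),interpolation=cv2.INTER_CUBIC)
d=cv2.resize(b,(400,300)); cv2.imwrite('pics/p1.png',np.hstack([c,np.vstack([d,np.zeros((100,400,3),np.uint8)])]))
th=np.radians(16.6);e=np.array([np.cos(th),np.sin(th)]);f=np.array([-e[1],e[0]]);ct=np.array([.4383,.3527])
print('base corners wrist',(proj('wrist',[[*(ct+i*.095*e+j*.05*f),.012] for i,j in((1,1),(1,-1),(-1,-1),(-1,1))])/1.4+[400,0]).round(1).tolist())
E
```

```text
t 10.88 tcp [0.4375 0.3527 0.1508] tool d [-5.000e-04  1.000e-04  1.088e-01] ytool deg 106.45 q7 1.133
t 10.97 tcp [0.4375 0.3531 0.1512] tool d [-0.0003 -0.0003  0.1092] ytool deg 106.48 q7 1.133
base corners wrist [[633.6, 209.0], [557.9, 209.2], [548.4, 55.1], [642.3, 54.9]]
```

View pics/p1.png

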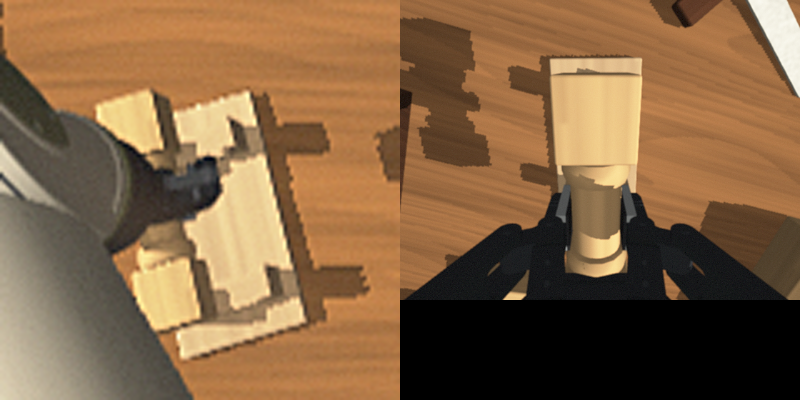

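The left half is the top view and the right half the wrist view. In the wrist view the cradle base edges are at about 550 and 641 in column, predicted 548 and 642, and the leg is centred over it and parallel. I'll lower it.

Call:
step_arm([
  [0,0,0.02],
  [0,0,0.03],
  [0,0,0.025],
  [0,0,0.018],
  [0,0,0.008],
], jaw=[0,0,0,0,0], turn=[0,0,0,0,0])

```text
t: 11.6
tcp_pos: [0.4369, 0.3529, 0.0488]
eef_rot: [[-0.959, -0.284, -0.0], [-0.284, 0.959, -0.0], [0.0, -0.0, -1.0]]
ft_force: [-0.6, -0.1, -0.8]
opening: 0.0283
gripper_force: 59.3
```

Call:
step_arm([
  [0,0,0.002],
  [0,0,0.002],
  [0,0,0.002],
  [0,0,0.001],
  [0,0,0],
], jaw=[0,0,0,0,0], turn=[0,0,0,0,0])

```text
t: 12.22
tcp_pos: [0.437, 0.353, 0.0424]
eef_rot: [[-0.959, -0.284, 0.0], [-0.284, 0.959, 0.0], [-0.0, 0.0, -1.0]]
ft_force: [-0.5, 0.0, -0.4]
opening: 0.0286
gripper_force: 59.3
```

Call:
step_arm([
  [0,0,0.001],
  [0,0,0.001],
  [0,0,0],
  [0,0,0],
  [0,0,0],
], jaw=[0,0,0,0,0], turn=[0,0,0,0,0])

```text
t: 12.85
tcp_pos: [0.4371, 0.3531, 0.0411]
eef_rot: [[-0.959, -0.284, 0.0], [-0.284, 0.959, 0.0], [-0.0, 0.0, -1.0]]
ft_force: [-3.2, -3.1, 9.3]
opening: 0.0282
gripper_force: 60.4
```

Contact: 9 N upward. I'll release slowly.

Call:
step_arm([
  [0,0,0],
  [0,0,0],
  [0,0,0],
  [0,0,0],
  [0,0,0],
], jaw=[40,60,80,100,100], turn=[0,0,0,0,0])

```text
t: 13.48
tcp_pos: [0.437, 0.353, 0.0403]
eef_rot: [[-0.959, -0.284, -0.0], [-0.284, 0.959, 0.0], [0.0, 0.0, -1.0]]
ft_force: [0.1, -1.2, -0.0]
opening: 0.0853
gripper_force: 0.0
```

Call:
step_arm([
  [0,0,-0.015],
  [0,0,-0.035],
  [0,0,-0.045],
  [0,0,-0.045],
  [0,0,-0.03],
], jaw=[100,100,100,100,100], turn=[0,0,0,0,0])

```text
t: 14.1
tcp_pos: [0.4375, 0.3532, 0.2139]
eef_rot: [[-0.959, -0.284, 0.002], [-0.284, 0.959, 0.002], [-0.003, 0.002, -1.0]]
ft_force: [-0.9, -0.3, 0.2]
opening: 0.0856
gripper_force: 0.0
```

Call:
step_arm([
  [0,0,0],
  [0,0,0],
  [0,0,0],
  [0,0,0],
  [0,0,0],
], jaw=[100,60,60,60,60], turn=[0,0,9,10,0])

```text
t: 14.72
tcp_pos: [0.4366, 0.3526, 0.2093]
eef_rot: [[-0.999, 0.042, -0.001], [0.042, 0.999, -0.001], [0.001, -0.001, -1.0]]
ft_force: [0.1, -0.4, -0.1]
opening: 0.0509
gripper_force: 0.0
```

```bash
python3 - <<'E'
from h import *; import cv2
togo(.5561,-.0757,.140)
b=optics.camera('wrist')[:,:,::-1]
cv2.imwrite('pics/w4.png',b)
th=np.radians(16.6);e=np.array([np.cos(th),np.sin(th)]);f=np.array([-e[1],e[0]]);ct=np.array([.4383,.3527])
for n,a,w,z in(('base',.095,.05,.012),('leg',.08,.02,.07)):
  print(n,proj('wrist',[[*(ct+i*a*e+j*w*f),z] for i,j in((1,1),(1,-1),(-1,-1),(-1,1))]).round(1).tolist())
E
```

```text
t 14.72 tcp [0.4366 0.3526 0.2093] tool d [-0.1377 -0.4228  0.0698] ytool deg 87.57 q7 0.801
base [[346.5, 246.8], [260.0, 273.0], [192.6, 105.3], [293.1, 68.4]]
leg [[323.5, 269.6], [282.3, 281.9], [218.1, 113.7], [266.0, 96.5]]
```

View pics/w4.png

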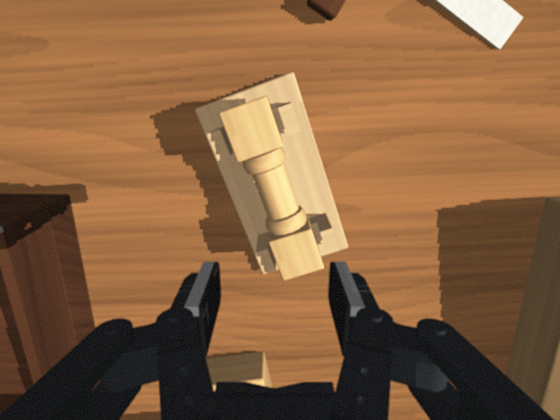

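The leg lies in both forks and its corners match the prediction within about 3 px. Now I'll go back to the pull to shut the door.

Call:
step_arm([
  [-0.007,-0.021,0],
  [-0.0145,-0.0447,0],
  [-0.0145,-0.0447,0],
  [-0.0145,-0.0447,0],
  [-0.0145,-0.0447,0],
], jaw=[60,60,60,60,60], turn=[0,0,0,0,0])

```text
t: 15.4
tcp_pos: [0.4934, 0.1475, 0.2103]
eef_rot: [[-0.999, 0.042, 0.0], [0.042, 0.999, 0.0], [-0.0, 0.0, -1.0]]
ft_force: [-0.2, 0.2, 0.5]
opening: 0.0512
gripper_force: 0.0
```

Call:
step_arm([
  [-0.0145,-0.0447,0],
  [-0.0145,-0.0447,0],
  [-0.0145,-0.0447,0],
  [-0.0145,-0.0447,0],
  [-0.0145,-0.0447,0],
], jaw=[60,60,60,60,60], turn=[0,0,0,0,0])

```text
t: 16.02
tcp_pos: [0.5555, -0.0789, 0.2104]
eef_rot: [[-0.999, 0.042, 0.0], [0.042, 0.999, 0.0], [-0.0, 0.0, -1.0]]
ft_force: [0.6, 0.8, -0.2]
opening: 0.0513
gripper_force: 0.0
```

Call:
step_arm([
  [0,0,0],
  [0,0,0],
  [0,0,0],
  [0,0,0],
  [0,0,0],
], jaw=[60,60,60,60,60], turn=[0.5,0,0,0,0])

```text
t: 16.65
tcp_pos: [0.5559, -0.0754, 0.2103]
eef_rot: [[-0.999, 0.051, 0.0], [0.051, 0.999, 0.0], [-0.0, 0.0, -1.0]]
ft_force: [-0.1, 0.3, 0.1]
opening: 0.0512
gripper_force: 0.0
```

```bash
python3 -c "
from h import *
togo(.5561,-.0757,.140)"
```

```text
t 16.65 tcp [ 0.5559 -0.0754  0.2103] tool d [-0.0002 -0.0003  0.0703] ytool deg 87.07 q7 1.672
```

Call:
step_arm([
  [0,0,0.02],
  [0,0,0.025],
  [0,0,0.015],
  [0,0,0.01],
  [0,0,0],
], jaw=[60,60,60,60,60], turn=[0,0,0,0,0])

```text
t: 17.27
tcp_pos: [0.5558, -0.0759, 0.14]
eef_rot: [[-0.999, 0.052, -0.001], [0.052, 0.999, -0.0], [0.001, -0.0, -1.0]]
ft_force: [-0.2, -0.3, 0.6]
opening: 0.0512
gripper_force: 0.0
```

Call:
step_arm([
  [0,0,0],
  [0,0,0],
  [0,0,0],
  [0,0,0],
  [0,0,0],
], jaw=[0,0,0,0,0], turn=[0,0,0,0,0])

```text
t: 17.9
tcp_pos: [0.5564, -0.076, 0.1411]
eef_rot: [[-0.999, 0.052, 0.001], [0.052, 0.999, 0.0], [-0.001, 0.0, -1.0]]
ft_force: [-1.8, 0.3, 7.0]
opening: 0.0129
gripper_force: 60.3
```

Call:
step_arm([
  [0,0.008,0],
  [0,0.02,0],
  [0,0.02,0],
  [0,0.02,0],
  [0,0.02,0],
], jaw=[0,0,0,0,0], turn=[0,0,0,0,0])

```text
t: 18.52
tcp_pos: [0.5611, 0.0122, 0.1411]
eef_rot: [[-0.999, 0.053, 0.002], [0.053, 0.999, -0.0], [-0.002, -0.0, -1.0]]
ft_force: [0.3, -3.2, 5.6]
opening: 0.013
gripper_force: 60.4
```

Call:
step_arm([
  [0,0.02,0],
  [0,0.02,0],
  [0,0.02,0],
  [0,0.02,0],
  [0,0.009,0],
], jaw=[0,0,0,0,0], turn=[0,0,0,0,0])

```text
t: 19.15
tcp_pos: [0.566, 0.102, 0.1411]
eef_rot: [[-0.999, 0.051, 0.002], [0.051, 0.999, 0.0], [-0.002, 0.0, -1.0]]
ft_force: [0.2, -16.0, 4.6]
opening: 0.0128
gripper_force: 60.4
```

Call:
step_arm([
  [0,0.001,0],
  [0,0.001,0],
  [0,0,0],
  [0,0,0],
  [0,0,0],
], jaw=[0,0,0,0,0], turn=[0,0,0,0,0])

```text
t: 19.77
tcp_pos: [0.5659, 0.1018, 0.1411]
eef_rot: [[-0.999, 0.053, 0.001], [0.053, 0.999, -0.001], [-0.002, -0.001, -1.0]]
ft_force: [0.1, -5.0, 5.5]
opening: 0.0132
gripper_force: 61.0
```

Call:
step_arm([
  [0,0,0],
  [0,0,0],
  [0,0,-0.02],
  [0,0,-0.04],
  [0,0,-0.04],
], jaw=[60,60,60,60,60], turn=[0,0,0,0,0])

```text
t: 20.4
tcp_pos: [0.5649, 0.1032, 0.2411]
eef_rot: [[-0.999, 0.052, -0.001], [0.052, 0.999, 0.0], [0.001, -0.0, -1.0]]
ft_force: [-0.6, -0.2, -1.0]
opening: 0.0514
gripper_force: 0.0
```

Call:
step_arm([
  [0,0,-0.02],
  [0,0,0],
  [0,0,0],
  [0,0,0],
  [0,0,0],
], jaw=[60,60,60,60,60], turn=[0,0,0,0,0])

```text
t: 21.02
tcp_pos: [0.565, 0.1028, 0.2595]
eef_rot: [[-0.999, 0.052, -0.001], [0.052, 0.999, -0.0], [0.001, -0.0, -1.0]]
ft_force: [-0.5, -0.6, -0.2]
opening: 0.0511
gripper_force: 0.0
```

```bash
python3 - <<'E'
from h import *; import cv2
b=optics.camera('scene')[:,:,::-1]; a=cv2.imread('pics/scene0.png')
cv2.imwrite('pics/s2.png',b); print(env.observe()['ft_force'],env.observe()['t'])
E
```

```text
[ 0.62514025 -0.48113769 -0.32466203] 21.075
```

View pics/s2.png

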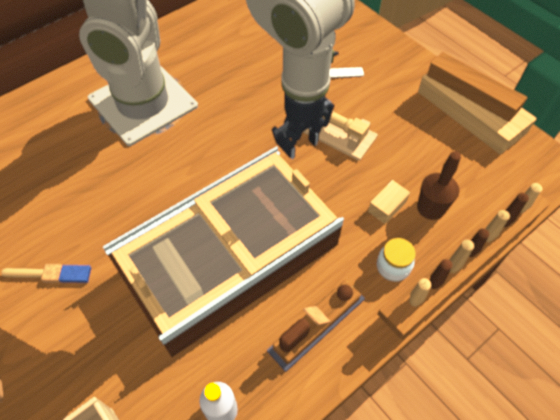

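The scene view shows both tabs at their starting places, (300,180) and (138,285), so both doors are shut. The leg is in the cradle, and the blank and the offcut have not moved.

```bash
python3 -c "
from rig import env
print(env.sign_off())"
```

```text
the job is handed in; nothing more can be done
None
```

I handed the job in at about 21 s of the 61 s: the leg lies in both forks of the cradle, both doors look shut, and the blank and offcut look unmoved; the judge returned no verdict.

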